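Clamp a glued note pad in the ball-knob pad clamp

TASK

The glue on the yellow note pad has to set under pressure. On the pad clamp, gently push the pad fully home against the back stop, then turn the red ball knob clockwise until its cam holds the pad firmly against the jaw with about 15 N, without crushing it, and let go of everything; leave the glue stick, mug and stapler where they stand.

Things in the scene. Friction and masses are not known exactly. Their poses are not given: they have to be found in the camera images.
- pad_clamp: Aluminium base plate of the pad clamp, fixed to the desk, 185 x 200 x 10 mm. Origin on the underside, at desk height; x runs from the open front to the back stop, y to the jaw side (left seen from the front), z up. The plate spans x = -110 to 75, y = -100 to 100 mm, top face z = 10 mm. A grey post behind the jaw: x = -40 to 50, y = 67 to 81, top z = 36 mm.
- back_stop (a point): Middle of the front face of the grey back stop, which is 88 mm long in y and whose top is at z = 36 mm (clamp frame; this point at x = 50, y = 6, z = 22.5 mm). Axes as the clamp. A hard stop for the pad.
- jaw: Black rubber-faced jaw plate left of the pad, 86 mm long (clamp x = -39 to 47), top at z = 36.5, face at y = 45 mm. Sprung along the clamp's +y: 14 N per mm, travel 5 mm. The clamping force is the push of the pad on this jaw: about 15 N wanted, 8 to 24 N is good, over 35 N crushes. Origin: foot of the face, middle of its length.
- sticky_block: The pad: yellow block of sticky notes, loose, 76.5 x 76.5 mm, 24 mm high plus paper curl, about 85 g. Origin at the centre of its underside; x along the clamp's x but for 0.04 rad. It lies on the base plate between jaw and cam, 45 to 70 mm short of the back stop, with 2 to 5 mm side play. Sliding it takes about 0.5 N; push at its front face with under 20 N.
- pad_home (a point): Point on the base plate, axes as the clamp, where the pad's origin is when it is fully home against the back stop and just touches the jaw (clamp frame x = 11.7, y = 6.7, z = 10 mm).
- ball_knob (a point): Centre of the polished red ball knob, 40 mm diameter (clamp frame x = 12, y = -53.5, z = 68 mm; this point's axes do not turn). It turns about the vertical on a 16 mm neck. Slippery: squeezed on its equator, at this height, it slips when the clamping force reaches about 0.55 N for each newton of squeeze; held above the equator it slips sooner. Clockwise from above (yaw falling) closes the cam.
- cam_axis (a point): On the knob's axis, 45.5 mm under the ball's centre, inside the black cam disc (44 mm diameter, 20 mm thick, 5 mm eccentric, white dot on its high side) that turns with the knob. Start angle unknown: 0.5 to 1.5 rad clockwise until it touches the pad, then 0.2 to 0.4 rad to 15 N; no stop before crushing. It rubs the pad towards the back stop and stays where it is left.
- knob_foot (a point): On the knob's axis at the top face of the base plate (clamp frame z = 10 mm). While the knob turns clockwise the tool feels a moment, positive about world z, growing by some 0.017 N m for each newton of clamping force (about 0.3 N m at 15 N). The cam locks itself by friction, so much of that fades when the turning stops.
- glue_stick: White and red glue stick standing on the desk, 26 mm diameter, 96 mm tall, loose; bystander. Origin at the centre of its foot.
- mug: White mug, 92 mm wide, 95 mm high, handle 35 mm out, loose; bystander. Origin at its foot.
- stapler: Red and grey stapler, 145 x 36 x 56 mm, loose; bystander. Origin at the centre of its foot.
There are look-alikes about, which are no part of the job. Several things have the shape of the sticky_block; the one meant has the colours described above.

How it is judged:
By the outcome, as a careful person would: the job done as asked, in the order asked, and still so for the second after the job is handed in, with the robot touching nothing.
It also fails if it takes over 58 s, if anything falls off the work surface, if the arm or the gripper's body presses on something with over 40 N, if the wrist force passes 120 N, or if a joint passes its speed limit or range.

ROBOT

A 7-joint arm with a two-finger parallel gripper is mounted at the origin on a cart in front of the work surface, level with it; the furniture and walls round the work are solid. World frame = base frame: x ahead of the robot, y to its left, z up, the work surface at z = 0. Lengths are in m, angles in degrees, forces in N, time in s.
With the tool pointing down it reaches from about 0.4 to 0.875 m from the base axis. Payload 4.4 kg.
Tool frame: the origin (TCP) lies midway between the tips of the shut fingers; the grasp point (between the pads) lies 19 mm behind it; z points along the fingers, y is the line along which they close (so a half turn about z gives the same grasp; the last joint's range is limited). The gripper opens to 85 mm and grips with 20 to 120 N. Pads are 22 mm wide; open, the fingers measure 114 mm over their backs; the gripper's body (76 mm by 85 mm) begins 54 mm behind the grasp point. The pads swing forward as they close: fully open they stand 13 mm farther back than shut.
Start: joints at [61.089, 36.005, 2.206, 86.941, -1.547, 57.084, -1.146], TCP at [0.276, -0.588, 0.231] pointing down, gripper open.
Joint ranges: [-175.42, 175.42], [-21.48, 121.26], [-71.46, 75.88], [10.55, 141.38], [-63.04, 243.04], [13.31, 113.54], [-168.57, 168.57]. Speed limits (degrees/s): [147.25, 147.25, 180, 180, 180, 180, 180].

INTERFACE

Orientations are given as a 3x3 rotation matrix whose columns are the frame's x, y, z axes.
In Python, from workcell import manip, viewer gives the robot as it stands.
- The arm moves only by the shell command python3 -m pendant 'ROWS' [OPENING]. ROWS is a JSON object whose one key "series" holds one flat list of numbers, 6 for each row, row after row: the shift along the tool's x, y, z in units of 25 mm (1.0 is 25 mm), then the turn, a rotation vector about the tool's x, y, z in units of 6 degrees (1.0 is 6 degrees). A call has 1 to 8 rows; each row shifts and turns the commanded pose from where the row before left it, along the tool's axes as they then stand; what a row does not reach is not made up. A row lasts 1/12 s, in which the tool goes at most 41.7 mm and 7.16 degrees, less where a joint would pass 70% of its speed; a pose out of reach is approached as far as the arm can. A call is refused whole if a number of a shift passes 1 or a number of a turn 1, either way. A call with a gripper value outside its range is refused whole. OPENING is the finger opening in mm, from 0 to 85.4, set as the call begins (- or left out, the last holds). The fingers move at their own pace and stop on an object; the grip force is fixed at half the most. Time passes only in rows, so rows that do not move let the fingers close. It gives the time, the measured TCP pose, the force, the opening and the grip force at its end, in the units of the state.
- manip.read_state(): the state, without advancing time (a new reading comes with each control period).
- viewer.camera(name): name is "scene" or "side" or "wrist"; returns (picture, depth): 384x512x3 uint8, red, green, blue; 384x512 float32, m along the optical axis (not along the pixel's ray), 0 where there is no reading.
- viewer.calibration(name): a dict with "camera_matrix" (3x3 intrinsics, pixels), "origin" and "orientation" of the camera in the world. Camera axes: x right, y up, looking along -z (the intrinsics and any distortion apply to the point x, -y, -z); pixel columns grow to the right and rows downward; lengths in m; the calibration is good to about 2 mm. The wrist camera is an equidistant fisheye: a pixel r from the principal point sees the ray r / f radians off the axis. A picture is of the moment at which its call begins: read the wrist's pose just before it. calibration takes no time and is no camera call; for the wrist camera it gives the pose at the moment of the call.
- manip.close_job(): hands the job in; it is judged then, once.
The state is a dict: "time": time; "joint_pos": joint angles; "dq": joint speeds; "joint_torque": joint torques, N m; "position": TCP position; "orientation": TCP orientation; "wrist_force": force on the tool from outside, world axes, zero at the start; "ft_torque": the same for the moment, N m; "finger_gap": finger opening in m; "finger_force": force on a finger pad.
Only numpy, scipy, OpenCV 4.12 (cv2) and the standard library are available. Lean on these libraries where they do the work, as an engineer would, in place of code of your own. Each camera call takes 0.05 s, during which the arm holds its last target. There are 200 camera calls.

## Working session

There is one attempt and no reset: what is moved stays moved. The work goes in short steps, Python scripts to look and compute and a shell command to move; the robot and the scene stay as the last step left them, time stands still between calls to the robot, and variables do not carry over. Pictures are saved under pics/ and viewed, at most 10 in all, crops included, and the job is handed in when it is done.

```bash
ls; mkdir -p pics
python3 - <<'E'
from workcell import manip, viewer
import cv2,numpy as np
s=manip.read_state();print({k:np.round(v,3).tolist() for k,v in s.items()})
for n in("scene","side"):
    p,d=viewer.camera(n);c=viewer.calibration(n);print(n,c)
    cv2.imwrite(f"pics/{n}0.png",p[:,:,::-1]);np.savez(f"pics/{n}0.npz",p=p,d=d)
E
```

```text
pics
{'time': 0.0, 'joint_pos': [61.087, 36.058, 2.201, 86.995, -1.548, 57.084, -1.147], 'dq': [0.024, 0.073, 0.042, -0.018, 0.066, 0.019, 0.08], 'joint_torque': [-0.001, -56.339, 1.226, -19.345, 0.011, 0.011, 0.0], 'position': [0.276, -0.588, 0.23], 'orientation': [[0.905, 0.425, -0.001], [0.425, -0.905, 0.002], [0.0, -0.002, -1.0]], 'wrist_force': [-0.376, 0.18, -0.804], 'ft_torque': [-0.031, 0.061, -0.001], 'finger_force': 0.0, 'finger_gap': 0.085}
scene {'camera_matrix': array([[353.45253733,   0.        , 256.59793956],
       [  0.        , 353.45253733, 187.88093414],
       [  0.        ,   0.        ,   1.        ]]), 'origin': array([ 0.68293827, -0.21896463,  0.85778407]), 'orientation': array([[ 0.92757904, -0.33665769,  0.16204546],
       [ 0.37362443,  0.83418569, -0.4056341 ],
       [ 0.00138384,  0.43680183,  0.89955669]])}
side {'camera_matrix': array([[369.52580805,   0.        , 257.34307154],
       [  0.        , 369.52580805, 188.30842215],
       [  0.        ,   0.        ,   1.        ]]), 'origin': array([ 0.16417932, -0.56061179,  0.58509083]), 'orientation': array([[ 0.88573096,  0.24064164, -0.39695373],
       [-0.46412838,  0.47400484, -0.7482675 ],
       [ 0.00809367,  0.84700119,  0.53152938]])}
```

View pics/scene0.png

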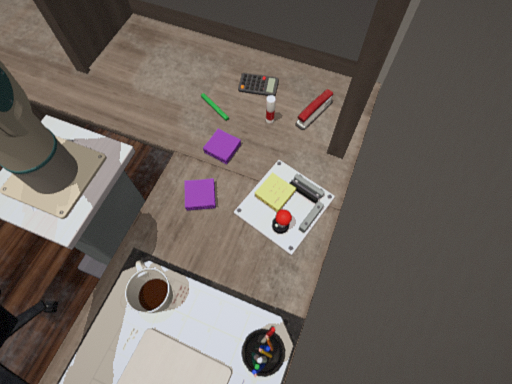

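View pics/side0.png

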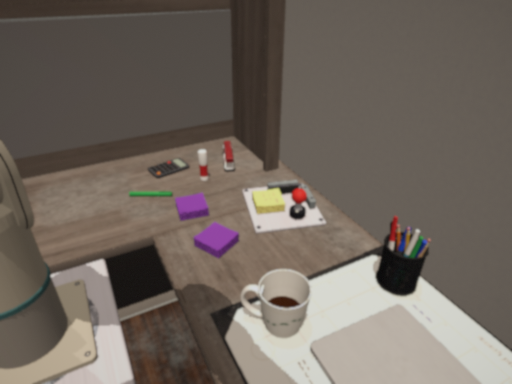

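The scene view shows the clamp plate at about (285,205), with the yellow pad at (275,190) and the red ball at (283,217). Three things have the pad's shape: yellow (275,190), purple (222,146) and purple (200,194). Only the yellow one matches the colour and lies on the clamp. I'll confirm it in a crop and measure.

```bash
cat > h.py <<'E'
import numpy as np,cv2
from workcell import manip,viewer
def ray(n,c,uv):
    K=c["camera_matrix"];v=(np.atleast_2d(uv)-K[:2,2])/[K[0,0],K[1,1]]
    return np.c_[v[:,0],-v[:,1],-np.ones(len(v))]@np.array(c["orientation"]).T
def cloud(n,d):
    c=viewer.calibration(n);vv,uu=np.mgrid[:d.shape[0],:d.shape[1]]
    r=ray(n,c,np.c_[uu.ravel(),vv.ravel()]);return (c["origin"]+r*d.reshape(-1,1)).reshape(*d.shape,3)
def masks(p):
    h=cv2.cvtColor(p,cv2.COLOR_RGB2HSV).astype(int);H,S,V=h[...,0],h[...,1],h[...,2]
    return dict(yellow=(H>22)&(H<35)&(S>90)&(V>90),red=((H<6)|(H>174))&(S>160)&(V>80))
E
python3 - <<'E'
from h import *
for n,(x0,x1,y0,y1) in dict(scene=(225,345,150,260),side=(235,335,170,240)).items():
    z=np.load(f"pics/{n}0.npz");p,d=z["p"],z["d"];P=cloud(n,d);m=masks(p)
    win=np.zeros(d.shape,bool);win[y0:y1,x0:x1]=1
    for k in m:
        q=P[m[k]&win&(d>0)];print(n,k,len(q),q.mean(0).round(4),"z95",np.percentile(q[:,2],[5,50,95]).round(4))
        if k=="red":
            # sphere fit
            A=np.c_[2*q,np.ones(len(q))];s=np.linalg.lstsq(A,(q**2).sum(1),rcond=None)[0];print(" sphere",s[:3].round(4),np.sqrt(s[3]+s[:3]@s[:3]).round(4))
        else:
            t=q[q[:,2]>np.percentile(q[:,2],95)-.008];print(" top",t.mean(0).round(4),cv2.minAreaRect((t[:,:2]*1000).astype(np.float32)))
    g=p.astype(int);wh=(g.min(2)>150)&win
    q=P[wh&(d>0)];q=q[(q[:,2]>0.003)&(q[:,2]<.018)];r=cv2.minAreaRect((q[:,:2]*1000).astype(np.float32));print(" plate",len(q),q.mean(0).round(4),r,cv2.boxPoints(r).round(1).tolist())
    cv2.imwrite(f"pics/{n}crop.png",cv2.resize(p[y0:y1,x0:x1,::-1],None,fx=5,fy=5,interpolation=cv2.INTER_CUBIC))
E
```

```text
scene yellow 140 [0.5888 0.1411 0.0269] z95 [0.0156 0.0271 0.0372]
 top [0.5912 0.1453 0.034 ] ((582.354736328125, 164.49404907226562), (79.39026641845703, 72.68915557861328), 73.26740264892578)
scene red 189 [0.6293 0.0833 0.0811] z95 [0.0698 0.0837 0.0891]
 sphere [0.6266 0.094  0.0611] 0.0276
 plate 2792 [0.6116 0.128  0.0111] ((614.1200561523438, 148.88638305664062), (200.53509521484375, 184.71249389648438), 74.33261108398438) [[498.1000061035156, 77.30000305175781], [676.0, 27.399999618530273], [730.0999755859375, 220.5], [552.2999877929688, 270.3999938964844]]
side yellow 584 [0.5763 0.1521 0.0299] z95 [0.0168 0.0324 0.0346]
 top [0.5785 0.1576 0.0327] ((583.6964111328125, 166.10903930664062), (89.7636947631836, 81.23828125), 72.5654525756836)
side red 156 [0.625  0.0852 0.0732] z95 [0.0275 0.0765 0.0861]
 sphere [0.6493 0.1181 0.0361] 0.0642
 plate 1423 [0.5883 0.1094 0.0085] ((613.8556518554688, 148.10076904296875), (204.54537963867188, 183.7496337890625), 73.90995788574219) [[497.20001220703125, 75.30000305175781], [673.7999877929688, 24.399999618530273], [730.5, 220.89999389648438], [553.9000244140625, 271.79998779296875]]
```

View pics/scenecrop.png

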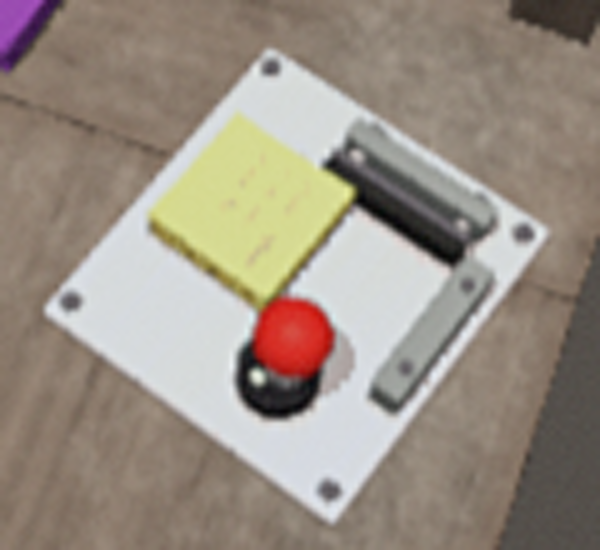

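The crop confirms it: a yellow pad on the plate, the jaw and post beyond it, the stop at right, and the red ball over the black cam. Clamp yaw is about -15.7°, its origin about (0.631, 0.144), and the pad is about 63 mm short of home. Next I move above the clamp for a wrist view.

```bash
python3 -m pendant '{"series":[0.3,-0.25,-0.2,0,0,0,0.6,-0.5,-0.3,0,0,0,0.8,-0.67,-0.3,0,0,0,0.8,-0.67,0,0,0,0,0.8,-0.67,0,0,0,0,0.8,-0.67,0,0,0,0,0.8,-0.67,0,0,0,0,0.8,-0.67,0,0,0,0]}' | tail -1
python3 -m pendant '{"series":[0.8,-0.67,0,0,0,0,0.8,-0.67,0,0,0,0,0.8,-0.67,0,0,0,0,0.8,-0.67,0,0,0,0,0.8,-0.67,0,0,0,0,0.8,-0.67,0,0,0,0,0.8,-0.67,0,0,0,0,0.8,-0.67,0,0,0,0]}' >/dev/null
python3 -m pendant '{"series":[0.8,-0.67,0,0,0,0,0.8,-0.67,0,0,0,0,0.8,-0.67,0,0,0,0,0.8,-0.67,0,0,0,0,0.8,-0.67,0,0,0,0,0.8,-0.67,0,0,0,0,0.8,-0.67,0,0,0,0,0.8,-0.67,0,0,0,0]}' >/dev/null
python3 -m pendant '{"series":[0.8,-0.67,0,0,0,0,0.8,-0.67,0,0,0,0,0.8,-0.67,0,0,0,0,0.8,-0.67,0,0,0,0,0.6,-0.5,0,0,0,0,0.3,-0.25,0,0,0,0,0,0,0,0,0,-0.6,0,0,0,0,0,-1]}'
python3 -m pendant '{"series":[0,0,0,0,0,-1,0,0,0,0,0,-1,0,0,0,0,0,-1,0,0,0,0,0,-1,0,0,0,0,0,-1,0,0,0,0,0,-1,0,0,0,0,0,-1,0,0,0,0,0,-1]}' 0 >/dev/null
python3 -m pendant '{"series":[0,0,0,0,0,-1,0,0,0,0,0,-1,0,0,0,0,0,-1,0,0,0,0,0,-1,0,0,0,0,0,-1,0,0,0,0,0,-1,0,0,0,0,0,-1,0,0,0,0,0,-1]}' >/dev/null
python3 -m pendant '{"series":[0,0,0,0,0,-1,0,0,0,0,0,-1,0,0,0,0,0,-1,0,0,0,0,0,-1,0,0,0,0,0,-1,0,0,0,0,0,-0.6,0,0,0,0,0,0,0,0,0,0,0,0]}'
python3 - <<'E'
from h import *
s=manip.read_state();print({k:np.round(v,3).tolist() for k,v in s.items()})
c=viewer.calibration("wrist");print(c)
p,d=viewer.camera("wrist");cv2.imwrite("pics/w1.png",p[:,:,::-1]);np.savez("pics/w1.npz",p=p,d=d,o=c["origin"],R=c["orientation"],K=c["camera_matrix"])
E
```

```text
finger_force: 0.0
time: 2.77
position: [0.5861, 0.0807, 0.2512]
orientation: [[0.819, 0.574, -0.001], [0.574, -0.819, -0.001], [-0.001, 0.0, -1.0]]
wrist_force: [-1.8, -0.3, 0.1]
finger_gap: 0.0853
finger_force: 0.0
time: 4.77
position: [0.5863, 0.0791, 0.2513]
orientation: [[-0.962, 0.272, -0.0], [0.272, 0.962, -0.001], [0.0, -0.001, -1.0]]
wrist_force: [-0.2, -1.2, -0.3]
finger_gap: -0.0
finger_force: 0.0
{'time': 4.767, 'joint_pos': [14.082, 34.449, -39.799, 94.486, 24.699, 60.194, 40.895], 'dq': [-0.489, 0.041, 0.267, -0.197, -0.175, -0.145, -0.256], 'joint_torque': [0.119, -49.705, -7.927, -18.189, 0.033, 0.014, 0.103], 'position': [0.586, 0.079, 0.251], 'orientation': [[-0.962, 0.272, -0.0], [0.272, 0.962, -0.001], [0.0, -0.001, -1.0]], 'wrist_force': [-0.196, -1.242, -0.261], 'ft_torque': [-0.006, 0.04, 0.023], 'finger_force': 0.0, 'finger_gap': -0.0}
{'camera_matrix': array([[297.31863964,   0.        , 256.76153951],
       [  0.        , 297.31863964, 188.44000427],
       [  0.        ,   0.        ,   1.        ]]), 'origin': array([0.51942417, 0.09730463, 0.39380695]), 'orientation': array([[ 0.27146822, -0.92660453, -0.26020963],
       [ 0.96244689,  0.26107831,  0.07439156],
       [-0.00099647, -0.27063289,  0.96268211]])}
```

View pics/w1.png

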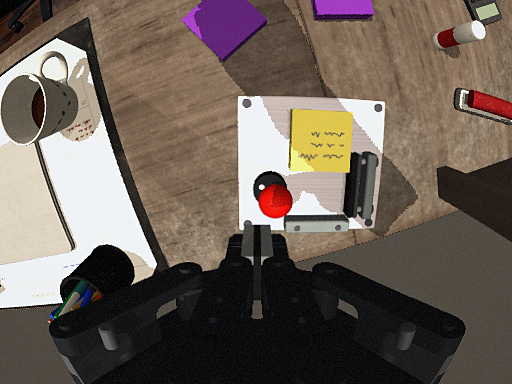

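The wrist view shows the plate corners near (240,97), (384,97), (373,231) and (240,230), the yellow pad at (321,141), the ball at (275,201), and the cam's white dot at (262,187). I'll measure using the fisheye model.

```bash
cat >> h.py <<'E'
def fray(K,R,uv):
    v=np.atleast_2d(uv)-K[:2,2];r=np.linalg.norm(v,axis=1);th=r/K[0,0];v=v/r[:,None]
    return np.c_[v[:,0]*np.sin(th),-v[:,1]*np.sin(th),-np.cos(th)]@R.T
def onz(o,r,z): return o+r*((z-o[2])/r[:,2])[:,None]
E
python3 - <<'E'
from h import *
z=np.load("pics/w1.npz");p,d,o,R,K=[z[k] for k in("p","d","o","R","K")]
def P(uv):
    uv=np.array(uv);r=fray(K,R,uv);ax=-R[:,2];D=d[uv[:,1].astype(int),uv[:,0].astype(int)]
    return o+r*(D/(r@ax))[:,None]
vv,uu=np.mgrid[:384,:512];m=masks(p)
w=np.zeros((384,512),bool);w[95:236,236:392]=1
uv=lambda M:np.c_[uu[M],vv[M]]
y=uv(m["yellow"]&w);Y=P(y);Y=Y[np.isfinite(Y).all(1)]
print("yellow z",np.percentile(Y[:,2],[5,50,95]).round(4));T=Y[Y[:,2]>.028]
r=cv2.minAreaRect((T[:,:2]*1000).astype(np.float32));print("pad",r,cv2.boxPoints(r).round(1).tolist())
rd=uv(m["red"]&w);rr=fray(K,R,rd);Q=P(rd)
(bc,rad)=cv2.minEnclosingCircle(rd.astype(np.float32));print("ball px",bc,rad)
print("ball fromw at z.068",onz(o,fray(K,R,[bc]),.068))
# triangulate with scene and side ball
obs=[(o,fray(K,R,[bc])[0])]
for n in("scene","side"):
    q=np.load(f"pics/{n}0.npz");mm=masks(q["p"])["red"];W=np.zeros_like(mm)
    (W.__setitem__((slice(205,232),slice(272,296)),1) if n=="scene" else W.__setitem__((slice(185,206),slice(288,310)),1))
    mm&=W;v,u=np.nonzero(mm);(cc,r_)=cv2.minEnclosingCircle(np.c_[u,v].astype(np.float32));c=viewer.calibration(n);print(n,cc,r_)
    a=ray(n,c,[cc])[0];obs.append((c["origin"],a/np.linalg.norm(a)))
A=0;b=0
for oo,a in obs: M=np.eye(3)-np.outer(a,a);A=A+M;b=b+M@oo
X=np.linalg.solve(A,b);print("ball tri",X.round(4),[np.linalg.norm((np.eye(3)-np.outer(a,a))@(X-oo)).round(4) for oo,a in obs])
# plate
g=p.astype(int);wm=(g.min(2)>110)&((g.max(2)-g.min(2))<40)&w
q=P(uv(wm));q=q[(q[:,2]>.004)&(q[:,2]<.016)];print("plate z",np.median(q[:,2]));q=q[:,:2]*1000
r=cv2.minAreaRect(q.astype(np.float32));print("plate",r,cv2.boxPoints(r).round(1).tolist())
# bolt corners / plate corners
print("corner",(onz(o,fray(K,R,[[238.5,97],[384,97],[378.5,231.5],[239,231]]),.01)*1000).round(1).tolist())
E
```

```text
yellow z [0.0329 0.0344 0.036 ]
pad ((573.3068237304688, 143.00897216796875), (118.85382843017578, 76.43704986572266), 73.05115509033203) [[519.4000244140625, 97.30000305175781], [592.5, 75.0], [627.2000122070312, 188.6999969482422], [554.0999755859375, 211.0]]
ball px (274.73187255859375, 201.1521759033203) 17.239492416381836
ball fromw at z.068 [[0.62778261 0.08795446 0.068     ]]
scene (282.9418640136719, 217.52325439453125) 8.078089714050293
side (298.5, 194.5) 7.905794143676758
ball tri [0.6276 0.0877 0.0709] [np.float64(0.0008), np.float64(0.0014), np.float64(0.001)]
plate z 0.009877306598112146
plate ((613.6236572265625, 147.49842834472656), (200.13839721679688, 184.01470947265625), 74.33158874511719) [[498.0, 76.0], [675.2000122070312, 26.299999237060547], [729.2000122070312, 219.0], [552.0999755859375, 268.70001220703125]]
corner [[500.5, 78.1, 10.0], [546.3, 267.9, 10.0], [737.0, 224.8, 10.0], [676.3, 26.6, 10.0]]
```

```bash
python3 -m pendant '{"series":[0.4,0.34,0,0,0,0,0.8,0.68,0,0,0,0,0.8,0.69,0,0,0,0,0.8,0.69,0,0,0,0,0.6,0.51,0,0,0,0,0.3,0.26,0,0,0,0,0,0,0.4,0,0,0,0,0,0.8,0,0,0]}' 0
python3 -m pendant '{"series":[0,0,1,0,0,0,0,0,1,0,0,0,0,0,1,0,0,0,0,0,1,0,0,0,0,0,1,0,0,0,0,0,0.8,0,0,0,0,0,0.6,0,0,0,0,0,0.5,0,0,0]}'
python3 -m pendant '{"series":[0,0,0.4,0,0,0,0,0,0.3,0,0,0,0,0,0.2,0,0,0,0,0,0.16,0,0,0,0,0,0,0,0,0,0,0,0,0,0,0]}'
python3 - <<'E'
from h import *
s=manip.read_state();d=np.array(s["position"])*1000-[630.6,142.7,0]
print("clamp xy",(d[:2]@np.array([[.9628,.2702],[-.2702,.9628]])).round(1),s["position"],s["wrist_force"],s["ft_torque"])
E
```

```text
time: 5.48
position: [0.5205, 0.182, 0.2226]
orientation: [[-0.963, 0.27, 0.005], [0.27, 0.963, 0.001], [-0.005, 0.002, -1.0]]
wrist_force: [0.7, 0.6, 0.1]
finger_gap: -0.0003
finger_force: 0.0
time: 6.15
position: [0.5188, 0.1792, 0.0465]
orientation: [[-0.962, 0.272, -0.002], [0.272, 0.962, -0.002], [0.001, -0.002, -1.0]]
wrist_force: [-0.5, 0.2, 0.5]
finger_gap: -0.0002
finger_force: 0.0
time: 6.65
position: [0.5193, 0.1812, 0.0227]
orientation: [[-0.963, 0.27, 0.001], [0.27, 0.963, 0.0], [-0.001, 0.0, -1.0]]
wrist_force: [-0.1, -0.4, 0.3]
finger_gap: 0.0002
finger_force: 0.0
clamp xy [-117.5    7. ] [0.51933161 0.18124185 0.02268172] [-0.06567315 -0.40508491  0.3016162 ] [0.02170839 0.01131066 0.03586849]
```

```bash
python3 -m pendant '{"series":[-0.1,0,0,0,0,0,-0.1,0,0,0,0,0,-0.1,0,0,0,0,0,-0.1,0,0,0,0,0,-0.1,0,0,0,0,0,-0.1,0,0,0,0,0,-0.1,0,0,0,0,0,-0.1,0,0,0,0,0]}' | grep -E "posi|force:"
python3 -m pendant '{"series":[-0.12,0,0,0,0,0,-0.12,0,0,0,0,0,-0.12,0,0,0,0,0,-0.12,0,0,0,0,0,-0.12,0,0,0,0,0,-0.12,0,0,0,0,0,-0.12,0,0,0,0,0,-0.12,0,0,0,0,0]}' | grep -E "posi|force:"
python3 -m pendant '{"series":[-0.12,0,0,0,0,0,-0.12,0,0,0,0,0,-0.12,0,0,0,0,0,-0.12,0,0,0,0,0,-0.12,0,0,0,0,0,-0.12,0,0,0,0,0,-0.08,0,0,0,0,0,-0.04,0,0,0,0,0]}' | grep -E "posi|force:"
```

```text
position: [0.5383, 0.1757, 0.0223]
wrist_force: [-0.4, -0.2, 0.8]
finger_force: 0.5
position: [0.5617, 0.169, 0.0223]
wrist_force: [-0.3, 0.7, 0.5]
finger_force: 0.2
position: [0.582, 0.1634, 0.0223]
wrist_force: [-0.3, 0.9, 0.8]
finger_force: 0.3
```

```bash
python3 -m pendant '{"series":[-0.06,0,0,0,0,0,-0.06,0,0,0,0,0,-0.06,0,0,0,0,0,-0.06,0,0,0,0,0,-0.06,0,0,0,0,0,-0.06,0,0,0,0,0,-0.06,0,0,0,0,0,-0.04,0,0,0,0,0]}' | grep -E "posi|force:"
python3 -m pendant '{"series":[-0.04,0,0,0,0,0,-0.04,0,0,0,0,0,0,0,0,0,0,0]}' | grep -E "posi|force:"
python3 - <<'E'
from h import *
p,d=viewer.camera("scene");cv2.imwrite("pics/s2.png",cv2.resize(p[140:260,225:345,::-1],None,fx=5,fy=5,interpolation=cv2.INTER_CUBIC))
E
```

```text
position: [0.5929, 0.1603, 0.0223]
wrist_force: [0.1, 0.4, 0.2]
finger_force: 0.3
position: [0.5949, 0.1598, 0.0223]
wrist_force: [0.2, 0.6, -0.4]
finger_force: 0.0
```

View pics/s2.png

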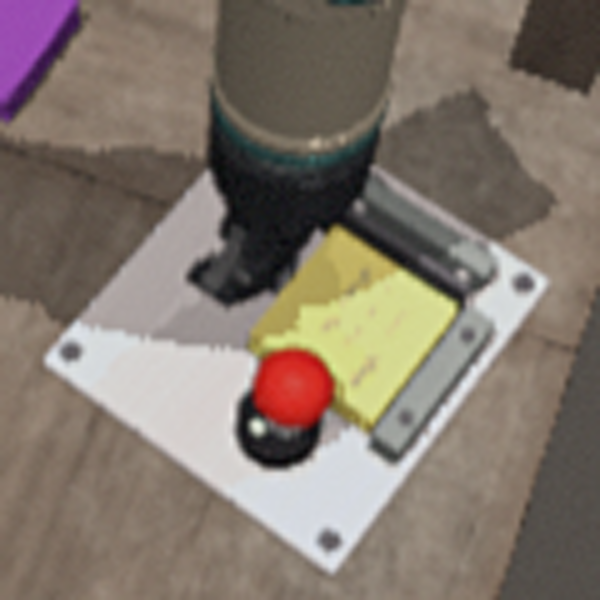

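The pad is nearly at the stop; its far edge is at crop (400,430)-(465,300). I'll continue in 0.5–1 mm steps until the force rises.

```bash
for i in 1; do
python3 -m pendant '{"series":[-0.03,0,0,0,0,0,-0.03,0,0,0,0,0]}' | grep -E "posi|t_force:"
python3 -m pendant '{"series":[-0.03,0,0,0,0,0,-0.02,0,0,0,0,0]}' | grep -E "posi|t_force:"
done
```

```text
position: [0.596, 0.1596, 0.0224]
wrist_force: [-0.8, -1.4, 0.9]
position: [0.597, 0.1593, 0.0224]
wrist_force: [-2.0, -0.4, 1.2]
```

```bash
python3 -m pendant '{"series":[-0.02,0,0,0,0,0,-0.02,0,0,0,0,0]}' | grep -E "posi|t_force:"
```

```text
position: [0.5971, 0.1593, 0.0224]
wrist_force: [-5.0, 0.9, 3.9]
```

```bash
python3 -m pendant '{"series":[-0.02,0,0,0,0,0,0,0,0,0,0,0,0,0,0,0,0,0]}' | grep -E "posi|t_force:"
```

```text
position: [0.5971, 0.1594, 0.0223]
wrist_force: [-5.7, 1.3, 4.3]
```

The push force rises to 6 N with no further motion, so the pad is home. I'll back off, lift, and go above the ball.

```bash
python3 -m pendant '{"series":[0.2,0,0,0,0,0,0.4,0,0,0,0,0,0.4,0,-0.1,0,0,0,0,0,-0.5,0,0,0,0,0,-0.9,0,0,0,0,0,-0.9,0,0,0,0,0,-0.9,0,0,0,0,0,-0.9,0,0,0]}' 0 | grep -E "posi|t_force:"
python3 -m pendant '{"series":[0,0,-0.6,0,0,0,-0.4,-0.33,-0.4,0,0,0,-0.7,-0.57,0,0,0,0,-0.7,-0.57,0,0,0,0,-0.7,-0.57,0,0,0,0,-0.45,-0.38,0,0,0,0,0,0,0,0,0,0,0,0,0,0,0,0]}' 70
python3 - <<'E'
from h import *
s=manip.read_state()
c=viewer.calibration("wrist");o,R,K=c["origin"],c["orientation"],c["camera_matrix"]
p,d=viewer.camera("wrist");cv2.imwrite("pics/w3.png",p[:,:,::-1])
m=masks(p)["red"];w=np.zeros_like(m);w[100:330,180:330]=1
n,l,st,ce=cv2.connectedComponentsWithStats((m&w).astype(np.uint8));i=1+st[1:,4].argmax();v,u=np.nonzero(l==i)
bc,r=cv2.minEnclosingCircle(np.c_[u,v].astype(np.float32));print(bc,r,st[i])
for zz in(.068,.070):
    b=onz(o,fray(K,R,[bc]),zz)[0];dl=b-np.array(s["position"]);print(b.round(4),"tool shift units",(np.array(s["orientation"]).T@dl/.025).round(3))
print(s["time"],s["position"],s["ft_torque"])
E
```

```text
position: [0.5753, 0.1655, 0.1296]
wrist_force: [1.1, 0.4, -0.9]
time: 11.7
position: [0.6298, 0.0866, 0.153]
orientation: [[-0.962, 0.272, 0.001], [0.272, 0.962, 0.0], [-0.001, 0.001, -1.0]]
wrist_force: [-0.8, 0.5, -0.4]
finger_gap: 0.0704
finger_force: 0.0
(258.76580810546875, 191.73207092285156) 24.758861541748047 [ 235  168   49   49 1869]
[0.6276 0.0882 0.068 ] tool shift units [0.104 0.033 3.401]
[0.627  0.0883 0.07  ] tool shift units [0.128 0.032 3.321]
11.7 [0.62977872 0.08662624 0.15302194] [ 0.03726282  0.03635838 -0.01543416]
```

View pics/w3.png

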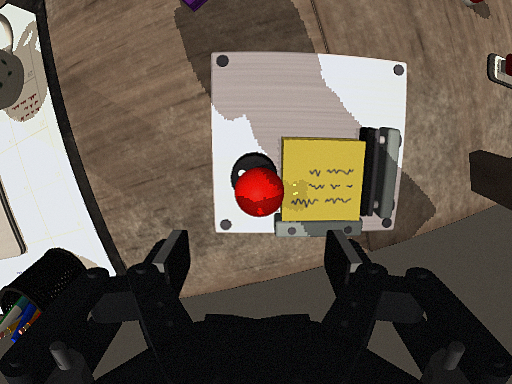

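The pad is flush on the stop at the bottom of the picture, and the ball is at (259,192). Now I descend and grip.

```bash
python3 -m pendant '{"series":[0.1,0.04,0.3,0,0,0,0,0,0.7,0,0,0,0,0,0.8,0,0,0,0,0,0.8,0,0,0,0,0,0.7,0,0,0,0,0,0.5,0,0,0,0,0,0.3,0,0,0,0,0,0.1,0,0,0]}' | grep -E "posi|t_force:"
python3 -m pendant '{"series":[0,0,0,0,0,0,0,0,0,0,0,0]}'| grep -E "posi|t_force:"
python3 -m pendant '{"series":[0,0,0,0,0,0,0,0,0,0,0,0,0,0,0,0,0,0,0,0,0,0,0,0,0,0,0,0,0,0,0,0,0,0,0,0,0,0,0,0,0,0,0,0,0,0,0,0]}' 0
python3 -c "
from h import *
s=manip.read_state();print(s['ft_torque'],s['finger_force'])"
```

```text
position: [0.6261, 0.0898, 0.0461]
wrist_force: [-0.4, -0.0, 0.4]
position: [0.6277, 0.0895, 0.0481]
wrist_force: [0.8, -0.1, -0.1]
time: 13.25
position: [0.6278, 0.0891, 0.0485]
orientation: [[-0.963, 0.27, 0.002], [0.27, 0.963, 0.0], [-0.001, 0.001, -1.0]]
wrist_force: [-2.0, 0.3, 6.6]
finger_gap: 0.0372
finger_force: 59.4
[-0.08893629  0.25120305 -0.00292066] 59.442100524902344
```

Gap 37.2 mm with a 6.6 N upward push suggests the grip is slightly above the equator. I'll regrip 4 mm lower and compare.

```bash
python3 -m pendant '{"series":[0,0,0,0,0,0,0,0,0,0,0,0,0,0,0.08,0,0,0,0,0,0.08,0,0,0,0,0,0,0,0,0]}' 60| grep -E "posi|t_force:|gap"
python3 -m pendant '{"series":[0,0,0,0,0,0,0,0,0,0,0,0,0,0,0,0,0,0,0,0,0,0,0,0,0,0,0,0,0,0,0,0,0,0,0,0,0,0,0,0,0,0,0,0,0,0,0,0]}' 0
python3 -c "
from h import *
s=manip.read_state();print(s['ft_torque'],s['finger_force'])"
```

```text
position: [0.6268, 0.0888, 0.0426]
wrist_force: [0.4, 0.3, -0.5]
finger_gap: 0.0601
time: 14.33
position: [0.6273, 0.0892, 0.0435]
orientation: [[-0.963, 0.27, 0.0], [0.27, 0.963, 0.0], [-0.0, 0.0, -1.0]]
wrist_force: [-0.9, 0.9, 1.5]
finger_gap: 0.0377
finger_force: 59.8
[ 0.16930562  0.10400376 -0.00511784] 59.829686880111694
```

```bash
cat > m.py <<'E'
from h import *
s=manip.read_state();R=np.array(s["orientation"]);print("t",s["time"],"yaw",np.degrees(np.arctan2(R[1,0],R[0,0])).round(1),"F",np.round(s["wrist_force"],1),"M",np.round(s["ft_torque"],3),"pos",np.round(s["position"],4),"q7",round(s["joint_pos"][6],1),"gap",round(s["finger_gap"],4))
E
python3 -m pendant '{"series":[0,0,0,0,0,0.25,0,0,0,0,0,0.5,0,0,0,0,0,0.5,0,0,0,0,0,0.5,0,0,0,0,0,0.5,0,0,0,0,0,0.5,0,0,0,0,0,0.5,0,0,0,0,0,0.5]}'>/dev/null; python3 m.py
```

```text
t 15.0 yaw 141.7 F [-0.2  1.4  1. ] M [0.277 0.066 0.019] pos [0.6274 0.0897 0.0434] q7 14.2 gap 0.0375
```

```bash
python3 -m pendant '{"series":[0,0,0,0,0,0.4,0,0,0,0,0,0.4,0,0,0,0,0,0.4,0,0,0,0,0,0.4]}'>/dev/null; python3 m.py
python3 - <<'E'
from h import *
p,d=viewer.camera("side");cv2.imwrite("pics/sd4.png",cv2.resize(p[170:240,240:340,::-1],None,fx=7,fy=7,interpolation=cv2.INTER_CUBIC))
E
```

```text
t 15.3333 yaw 132.1 F [0.1 2.7 0.1] M [0.316 0.067 0.045] pos [0.6276 0.0899 0.0435] q7 6.9 gap 0.0371
```

View pics/sd4.png

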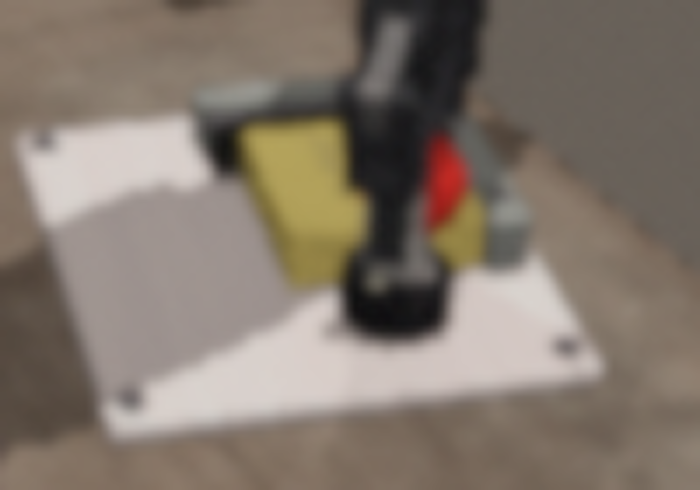

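The cam's dot is at crop (375,280), on the front side and moving clockwise towards the pad. I'll continue in small steps.

```bash
python3 -m pendant '{"series":[0,0,0,0,0,0.4,0,0,0,0,0,0.4,0,0,0,0,0,0.4]}'>/dev/null; python3 m.py
python3 -m pendant '{"series":[0,0,0,0,0,0.4,0,0,0,0,0,0.4]}'>/dev/null; python3 m.py
```

```text
t 15.6333 yaw 125.0 F [1.3 2.5 0.2] M [ 0.526 -0.013  0.044] pos [0.6278 0.09   0.0435] q7 1.5 gap 0.0375
t 15.8 yaw 120.2 F [1.3 3.2 0.3] M [ 0.446 -0.035  0.044] pos [0.6278 0.0901 0.0435] q7 -2.1 gap 0.0374
```

```bash
python3 -m pendant '{"series":[0,0,0,0,0,0.4,0,0,0,0,0,0.4]}'>/dev/null; python3 m.py
```

```text
t 15.9667 yaw 115.4 F [1.5 2.3 0.4] M [ 0.502 -0.073  0.085] pos [0.628  0.0902 0.0435] q7 -5.6 gap 0.0377
```

```bash
python3 -m pendant '{"series":[0,0,0,0,0,0.3,0,0,0,0,0,0.3]}'>/dev/null; python3 m.py
python3 -m pendant '{"series":[0,0,0,0,0,0.3]}'>/dev/null; python3 m.py
```

```text
t 16.1333 yaw 111.8 F [ 2.   3.  -0.4] M [ 0.754 -0.366  0.09 ] pos [0.628  0.0902 0.0435] q7 -8.3 gap 0.0377
t 16.2167 yaw 109.9 F [ 2.5  4.6 -1.6] M [ 0.841 -0.437  0.053] pos [0.628  0.0902 0.0435] q7 -9.6 gap 0.0371
```

```bash
python3 -m pendant '{"series":[0,0,0,0,0,0.3]}'>/dev/null; python3 m.py
python3 -m pendant '{"series":[0,0,0,0,0,0.3]}'>/dev/null; python3 m.py
```

```text
t 16.3 yaw 108.1 F [ 3.7  5.7 -1.6] M [ 0.856 -0.393  0.093] pos [0.6281 0.0902 0.0435] q7 -11.0 gap 0.0374
t 16.3833 yaw 106.3 F [ 3.4  5.3 -0.6] M [ 0.852 -0.47   0.048] pos [0.6282 0.0902 0.0435] q7 -12.3 gap 0.0379
```

```bash
python3 -m pendant '{"series":[0,0,0,0,0,0.3,0,0,0,0,0,0.3]}'>/dev/null; python3 m.py
python3 -m pendant '{"series":[0,0,0,0,0,0.3]}'>/dev/null; python3 m.py
```

```text
t 16.55 yaw 102.7 F [ 3.4  4.5 -1.2] M [ 0.909 -0.511  0.046] pos [0.6282 0.0902 0.0435] q7 -14.9 gap 0.0375
t 16.6333 yaw 100.9 F [ 2.9  5.4 -1.7] M [ 0.882 -0.508  0.074] pos [0.6283 0.0903 0.0435] q7 -16.2 gap 0.0375
```

```bash
python3 -m pendant '{"series":[0,0,0,0,0,0.3]}'>/dev/null; python3 m.py
python3 -m pendant '{"series":[0,0,0,0,0,0.3]}'>/dev/null; python3 m.py
```

```text
t 16.7167 yaw 99.1 F [ 3.5  4.  -2.1] M [ 0.903 -0.558  0.034] pos [0.6284 0.0903 0.0435] q7 -17.6 gap 0.0378
t 16.8 yaw 97.3 F [ 3.6  5.5 -1.4] M [ 0.809 -0.544  0.097] pos [0.6283 0.0903 0.0435] q7 -18.9 gap 0.0378
```

```bash
python3 -m pendant '{"series":[0,0,0,0,0,0.3]}'>/dev/null; python3 m.py
python3 -m pendant '{"series":[0,0,0,0,0,0.3]}'>/dev/null; python3 m.py
python3 - <<'E'
from h import *
p,d=viewer.camera("side");a=cv2.resize(p[180:230,270:330,::-1],None,fx=7,fy=7,interpolation=cv2.INTER_CUBIC)
p,d=viewer.camera("scene");b=cv2.resize(p[180:240,250:320,::-1],None,fx=5,fy=5,interpolation=cv2.INTER_CUBIC)
b=cv2.copyMakeBorder(b,0,50,0,0,0);cv2.imwrite("pics/c5.png",np.hstack([a,b]))
E
```

```text
t 16.8833 yaw 95.6 F [ 4.1  4.7 -2.5] M [ 0.92  -0.543  0.193] pos [0.6284 0.0902 0.0435] q7 -20.2 gap 0.0379
t 16.9667 yaw 93.8 F [ 3.9  4.8 -2.1] M [ 0.808 -0.552  0.189] pos [0.6284 0.0902 0.0435] q7 -21.5 gap 0.0377
```

View pics/c5.png

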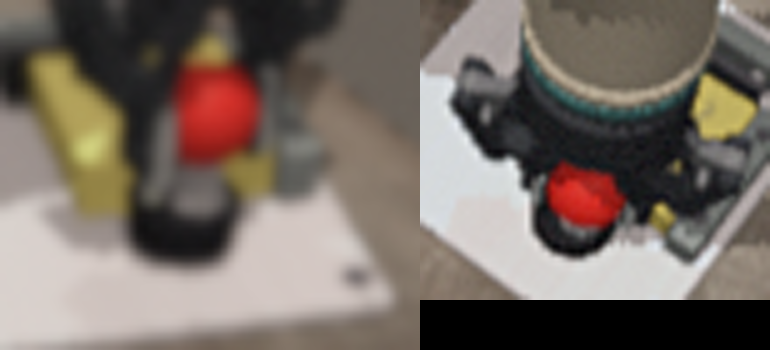

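The dot has turned out of view, the cam is against the pad, and the moment is now rising to 0.19. Finer steps from here.

```bash
python3 -m pendant '{"series":[0,0,0,0,0,0.2]}'>/dev/null; python3 m.py
python3 -m pendant '{"series":[0,0,0,0,0,0.2]}'>/dev/null; python3 m.py
```

```text
t 17.15 yaw 92.6 F [ 4.1  4.6 -1.7] M [ 0.862 -0.613  0.256] pos [0.6284 0.0902 0.0435] q7 -22.3 gap 0.0377
t 17.2333 yaw 91.4 F [ 3.2  4.  -2.9] M [ 0.82  -0.588  0.308] pos [0.6285 0.0902 0.0435] q7 -23.2 gap 0.0373
```

```bash
python3 -m pendant '{"series":[0,0,0,0,0,0.2]}'>/dev/null; python3 m.py
```

```text
t 17.3167 yaw 90.2 F [ 3.2  5.1 -2.3] M [ 0.862 -0.704  0.245] pos [0.6285 0.0902 0.0435] q7 -24.0 gap 0.0377
```

```bash
python3 -m pendant '{"series":[0,0,0,0,0,0.12]}'>/dev/null; python3 m.py
python3 -m pendant '{"series":[0,0,0,0,0,0.12]}'>/dev/null; python3 m.py
```

```text
t 17.4 yaw 89.5 F [ 4.   3.9 -2.4] M [ 0.859 -0.708  0.256] pos [0.6285 0.0902 0.0435] q7 -24.5 gap 0.038
t 17.4833 yaw 88.8 F [ 3.6  4.4 -1.4] M [ 0.854 -0.697  0.276] pos [0.6285 0.0902 0.0435] q7 -25.0 gap 0.0374
```

```bash
python3 -m pendant '{"series":[0,0,0,0,0,0.2]}'>/dev/null; python3 m.py
python3 -m pendant '{"series":[0,0,0,0,0,0,0,0,0,0,0,0,0,0,0,0,0,0,0,0,0,0,0,0]}'>/dev/null; python3 m.py
```

```text
t 17.5667 yaw 87.6 F [ 3.8  4.3 -2.1] M [ 0.874 -0.627  0.331] pos [0.6286 0.0902 0.0435] q7 -25.9 gap 0.038
t 17.9 yaw 87.6 F [ 4.4  4.1 -1.6] M [ 0.87  -0.68   0.165] pos [0.6286 0.0902 0.0435] q7 -25.9 gap 0.0375
```

The moment is about 0.3 N m, which means about 15 N. Now I release, rise, and check.

```bash
python3 -m pendant '{"series":[0,0,0,0,0,0,0,0,0,0,0,0,0,0,0,0,0,0,0,0,0,0,0,0,0,0,0,0,0,0,0,0,0,0,0,0]}' 65| tail -3
python3 -m pendant '{"series":[0,0,-0.2,0,0,0,0,0,-0.5,0,0,0,0,0,-0.9,0,0,0,0,0,-0.9,0,0,0,0,0,-0.9,0,0,0,0,0,-0.9,0,0,0,0,0,-0.9,0,0,0,0,0,-0.5,0,0,0]}' >/dev/null
python3 -m pendant '{"series":[0,0,0,0,0,0,0,0,0,0,0,0]}' | head -3
python3 - <<'E'
from h import *
p,d=viewer.camera("wrist");cv2.imwrite("pics/w6.png",p[:,:,::-1])
E
```

```text
wrist_force: [-0.3, 0.9, 0.6]
finger_gap: 0.065
finger_force: 0.0
time: 19.23
position: [0.6276, 0.089, 0.1872]
orientation: [[0.042, 0.999, 0.002], [0.999, -0.042, 0.0], [0.0, 0.002, -1.0]]
```

View pics/w6.png

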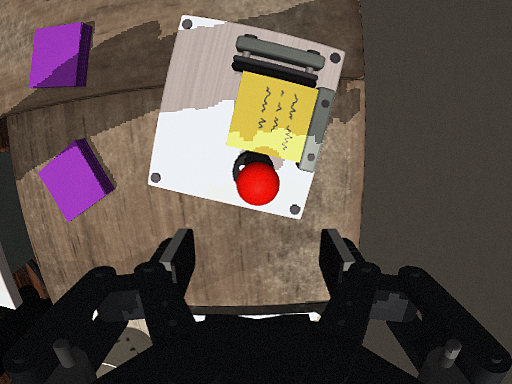

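The final view shows the pad flush on the back stop (320,130) and against the jaw (275,75). The cam bears on its near side (258,155), and the gripper is clear.

```bash
python3 -c "
from workcell import manip
print(manip.close_job())"
```

```text
the job is handed in; nothing more can be done
None
```

The pad is home against the back stop (pushed with about 6 N) and the cam holds it against the jaw at about 15 N, estimated from the turning moment of about 0.3 N m; I let go, touched none of the bystanders, and handed the job in at about 19 s.

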